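Take the ice-cream scoop from its holder and hold it level over the bowl

TASK

Draw the green ice-cream scoop out of its sloping holder, turn it level with the hollow of its cup facing straight up, and hold the cup steady over the middle of the small white bowl, about a hand's breadth above the rim, so that I can fill it and the bowl catches what spills. Finish while still holding it there: do not put it down or let go. Leave the bowl where it stands and do not shift the other things.

Things in the scene. Friction and masses are not known exactly. Their poses are not given: they have to be found in the camera images.
- ice_scoop: Green rigid ice-cream scoop, 209 mm long, 85 g. Origin: mid-length, level with the cup's underside. Own x runs from handle to cup, z out of the cup's hollow (z up = level, hollow up). Handle axis 17 mm above the origin level, up to 27 mm wide (y), 31 thick; grip across y at x = -85 to -25. Fixed thumb lever x = 14 to 56. At the start: head down in the holder, x axis 35 deg below level, y level.
- scoop_cup (a point): Centre of the scoop's cup: (78, 0, 22) mm in the scoop's frame. The cup is 54 mm across, 31 mm high, and spans x = 51 to 104 mm.
- scoop_holder: Blue sloping holder on a grey foot, 130 x 90 x 130 mm, fixed. Origin: centre of the foot, on the table; x points away from its mouth. Trough 66 mm wide inside, sloping 35 deg, its mouth (and the handle) to -x and up; a hood 50 mm high inside covers the lowest 74 mm and the cup, so the scoop leaves only along the slope, and is clear after 80 mm. Seated scoop's origin: (-45, 0, 94) mm.
- holder_end (a point): Point in the holder where the centre of the cup rests when the scoop is seated (fixed to the holder).
- bowl: Small round white bowl, 106 mm across the rim, 51 mm high, loose on the table. Origin: centre of its underside; z up.
- glass: Small clear shot glass, 46 mm across, 57 mm high, standing. Bystander. Origin: centre of its underside.
- tin: Closed food tin, 75 mm across, 58 mm high, standing at the back. Bystander. Origin: centre of its underside.
- jam: Jar of red jam with a yellow cap, 59 mm across, 85 mm high, standing at the back left. Bystander. Origin: centre of its underside.
- roll: Roll of white kitchen paper, 93 x 105 mm, 228 mm high, standing at the back right. Bystander. Origin: centre of its underside.
Not all that is in view belongs to the job. Several things have the shape of the ice_scoop; the one meant has the colours described above.

How it is judged (in metres and radians):
On the way:
1. the scoop has been drawn out of the holder in the gripper (cup 100 mm or more from its resting place, no contact with the holder) (contact force between the fingers and ice_scoop above 1 N and contact force between ice_scoop and scoop_holder below 0.1 N and distance between scoop_cup and holder_end above 0.1 m), for 0.2 s.
At the end, for the whole second after the job is handed in: The fingers hold the scoop (over 1 N), clear of holder and bowl; its hollow faces up within 15 degrees; the cup's centre is within 35 mm of the bowl's middle seen from above and 90 to 280 mm above the table; it is still (under 30 mm/s and 0.3 rad/s); the bowl and the bystanders stand upright (contact force between the fingers and ice_scoop above 1 N and contact force between ice_scoop and scoop_holder below 0.1 N and contact force between ice_scoop and bowl below 0.1 N and angle between ice_scoop's own z axis and vertical below 0.26 rad and horizontal distance between scoop_cup and bowl below 0.035 m and height (world z) of scoop_cup between 0.09 and 0.28 m and linear speed of ice_scoop below 0.03 m/s and angular speed of ice_scoop below 0.3 rad/s and angle between bowl's own z axis and vertical below 0.1 rad and angle between each of glass, tin, jam, roll's own z axis and vertical below 0.15 rad); the arm keeps its last pose, push and grip.
It fails at once if the bowl is shifted by more than 30 mm (distance of bowl from where it was at the start of the episode above 0.03 m).
It fails at once if the glass is shifted by more than 30 mm (distance of glass from where it was at the start of the episode above 0.03 m).
It fails at once if the tin is shifted by more than 30 mm (distance of tin from where it was at the start of the episode above 0.03 m).
It fails at once if the jam jar is shifted by more than 30 mm (distance of jam from where it was at the start of the episode above 0.03 m).
It fails at once if the kitchen roll is shifted by more than 30 mm (distance of roll from where it was at the start of the episode above 0.03 m).
It also fails if it takes over 38 s, if anything falls off the work surface, if the arm or the gripper's body presses on something with over 40 N, if the wrist force passes 120 N, or if a joint passes its speed limit or range.

ROBOT

A 6-joint arm with a two-finger parallel gripper is mounted at the origin on the work surface; the furniture and walls round the work are solid. World frame = base frame: x ahead of the robot, y to its left, z up, the work surface at z = 0. Lengths are in m, angles in degrees, forces in N, time in s.
With the tool pointing down it reaches from about 0.4 to 0.825 m from the base axis. Payload 7 kg.
Tool frame: the origin (TCP) lies on the mounting face of the last link; the fingertips stand 178 mm ahead of it and the grasp point (between the pads) lies 159 mm ahead of it; z points along the fingers, y is the direction in which the jaws open and shut (so a half turn about z gives the same grasp; the last joint's range is limited). The gripper opens to 88 mm and grips with 3 to 60 N. Pads are 19 mm wide; open, the fingers measure 130 mm over their backs; the gripper's body (78 mm by 193 mm) begins 47 mm behind the grasp point.
Start: joints at [88.986, 20.546, 0.682, 0, -70.136, -16.507], TCP at [0.203, 0.644, 0.405] pointing down, gripper open.
Joint ranges: [-176.03, 176.03], [-82.01, 121.73], [-58.28, 71.71], [-173.87, 95.51], [-174.79, -0.11], [-173.66, 173.66]. Speed limits (degrees/s): [136.94, 136.94, 172.46, 180, 180, 180].

INTERFACE

Orientations are given as [roll, pitch, yaw] about the fixed x, y, z axes, in that order (R = Rz(yaw) Ry(pitch) Rx(roll)).
In Python, from plant import r gives the robot as it stands. The module is installed in compiled form; this text tells all that it offers.
- The arm moves only by the tool carry_out, never from a script. Its argument "plan" is a list of rows, each a list of 3 entries, a list of its own where there are three numbers: the shift along the tool's x, y, z in m, then the turn, a rotation vector about the tool's x, y, z in degrees, then the closure in counts, from 0 (fully open) to 255 (shut). In form: [[[x, y, z], [ax, ay, az], hand], ...]. A call has 1 to 12 rows; each row shifts and turns the commanded pose from where the row before left it, along the tool's axes as they then stand; what a row does not reach is not made up. A row lasts 1/12 s, in which the tool goes at most 41.7 mm and 7.16 degrees, less where a joint would pass 70% of its speed; a pose out of reach is approached as far as the arm can. A call is refused whole if a number of a shift passes 0.0417 or a number of a turn 7.16, either way. A call with a gripper value outside its range is refused whole. The fingers move at their own pace and stop on an object; "grip_force" is the grip in N (left out, the last holds). Time passes only in rows, so rows that do not move let the fingers close. It gives the time, the measured TCP pose, the force and the opening at its end, in the units of the state.
- r.get_state(): the state, without advancing time (a new reading comes with each control period).
- r.capture(name): name is "side" or "top" or "wrist"; returns the picture (420x560x3 uint8, red, green, blue); there is no depth.
- r.get_calibration(name): a dict with "K" (3x3 intrinsics, pixels), "rvec" (rotation vector, rad) and "tvec" (3), from world to camera coordinates, as OpenCV has them. Camera axes: x right, y down, z forward; pixel columns grow to the right and rows downward; lengths in m; the calibration is good to about 2 mm. A picture is of the moment at which its call begins: read the wrist's pose just before it. get_calibration takes no time and is no camera call; for the wrist camera it gives the pose at the moment of the call.
- r.close_job(): hands the job in, once; it reports no verdict.
The state is a dict: "time_s": time; "joints": joint angles; "qd": joint speeds; "joint_torque": joint torques, N m; "tcp_pos": TCP position; "eef_rot": TCP orientation; "contact_force": force on the tool from outside, world axes, zero at the start; "moment": the same for the moment, N m; "gripper_width": finger opening in m.
Only numpy, scipy, OpenCV 4.12 (cv2) and the standard library are available. Lean on these libraries where they do the work, as an engineer would, in place of code of your own. Each camera call takes 0.05 s, during which the arm holds its last target. There are 200 camera calls.

## Working session

There is one attempt and no reset: what is moved stays moved. The work goes in short steps, Python scripts to look and compute and a tool call to move; the robot and the scene stay as the last step left them, time stands still between calls to the robot, and variables do not carry over. Pictures are saved under pics/ and viewed, about 8 in all and at most 12, crops included, and the job is handed in when it is done.

Besides the shell and the picture viewer there is one more tool, called after "Request:" by a JSON object that holds its "name" and its "arguments". carry_out: Moves the arm, as the interface text tells. Its arguments: {"type":"object","properties":{"plan":{"type":"array","items":{"type":"array"}},"grip_force":{"type":"number"}},"required":["plan"]}

```bash
mkdir -p pics; python3 - <<'E'
from plant import r
import cv2
s=r.get_state();print(s)
for n in("side","top"):
    im=r.capture(n);cv2.imwrite(f"pics/{n}0.png",im[:,:,::-1]);c=r.get_calibration(n)
    R=cv2.Rodrigues(c["rvec"])[0];print(n,c["K"].tolist(),(-R.T@c["tvec"].reshape(3)).round(3),R.round(3).tolist())
E
```

```text
{'time_s': 0.0, 'joints': array([ 8.89846783e+01,  2.05920019e+01,  6.34666979e-01, -2.06518414e-02,
       -7.01370527e+01, -1.65069068e+01]), 'qd': array([-0.01706913,  0.07414275, -0.0056677 ,  0.00302561,  0.11322323,
        0.10369681]), 'joint_torque': array([ 3.26777138e-05, -5.82707405e+01,  2.93048108e+01,  6.99691325e+00,
        6.94245362e-03, -1.66459645e-04]), 'tcp_pos': array([0.20316673, 0.64349677, 0.40372116]), 'eef_rot': array([ 1.79903986e+02, -8.20719007e-03, -1.75292546e+01]), 'contact_force': array([ 0.10075079, -0.33586554, -0.24300323]), 'moment': array([-0.00028207,  0.01784988, -0.0205743 ]), 'gripper_width': 0.08762267332702911}
side [[435.96483304913033, 0.0, 277.61589396612396], [0.0, 435.96483304913033, 204.4011780270857], [0.0, 0.0, 1.0]] [ 0.484 -0.95   0.527] [[1.0, 0.002, 0.014], [0.014, -0.426, -0.905], [0.004, 0.905, -0.426]]
top [[541.4912873716327, 0.0, 281.8664537080775], [0.0, 541.4912873716327, 191.53566459234173], [0.0, 0.0, 1.0]] [0.173 0.065 1.73 ] [[-0.023, -0.998, 0.06], [-0.983, 0.012, -0.183], [0.182, -0.064, -0.981]]
```

View pics/top0.png

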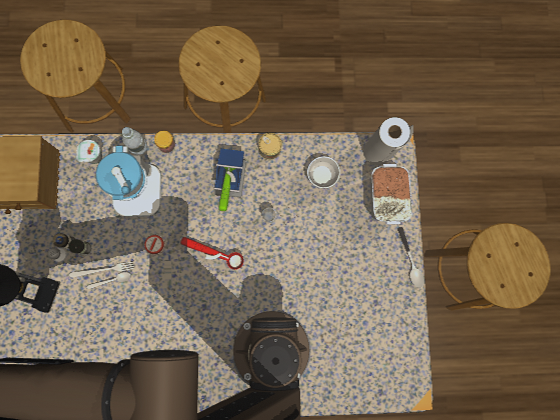

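View pics/side0.png

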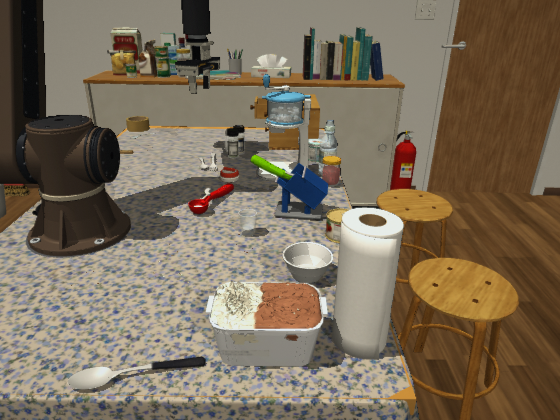

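The top view shows the green scoop at about (226,190), the holder at (229,170), the bowl at (322,171) and the glass at (267,211). The red scoop at (213,250) is the decoy. In the side view the scoop's handle points towards the robot (-x). I'll enlarge crops of both.

```bash
python3 - <<'E'
import cv2,numpy as np
a=cv2.imread("pics/top0.png")[130:225,190:350]; b=cv2.imread("pics/side0.png")[145:290,235:395]
cv2.imwrite("pics/topc.png",cv2.resize(a,None,fx=5,fy=5,interpolation=cv2.INTER_CUBIC))
cv2.imwrite("pics/sidec.png",cv2.resize(b,None,fx=4,fy=4,interpolation=cv2.INTER_CUBIC))
E
```

```text
(no output)
```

View pics/topc.png

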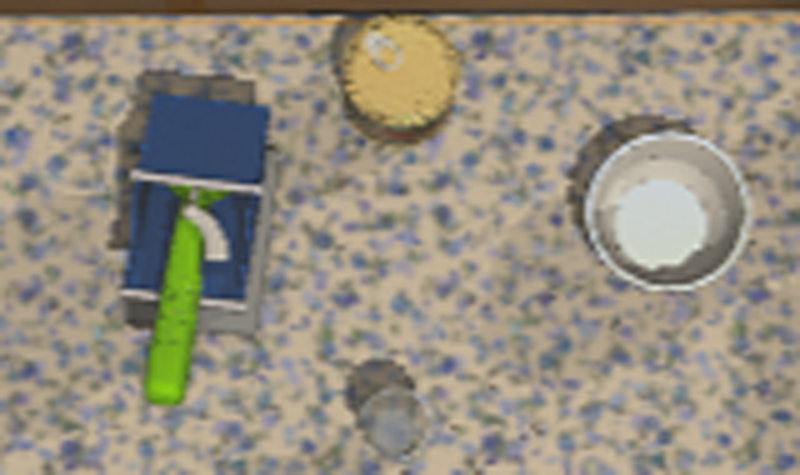

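View pics/sidec.png

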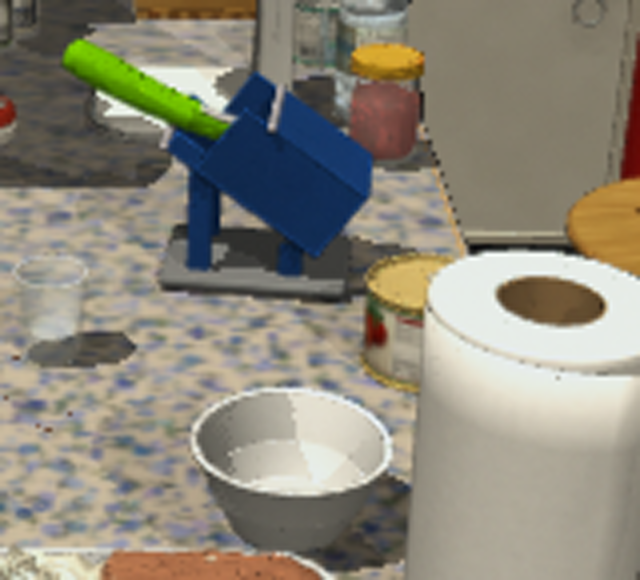

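Points read from the crops, converted to full-picture pixels:
- **Top view:** handle end (223,209.5), mouth edge (214,188)–(239.4,190.4), hood edge (216,164.6)–(243,168), bowl rim centre (323.4,172.2).
- **Side view:** handle end (254,158.5), bowl rim centre (307.8,255.3).

The other things clear of the path are the glass, tin and jam.

```bash
cat >h.py <<'E'
from plant import r
import cv2,numpy as np
from scipy.spatial.transform import Rotation as Ro
from scipy.optimize import least_squares
C={n:r.get_calibration(n) for n in("side","top")}
def proj(n,P,c=None):
    c=c or C[n]; return cv2.projectPoints(np.asarray(P,float).reshape(-1,1,3),c["rvec"],c["tvec"],c["K"],None)[0].reshape(-1,2)
def plane(n,px,z,c=None):
    c=c or C[n];R=cv2.Rodrigues(c["rvec"])[0];o=-R.T@c["tvec"].reshape(3)
    d=R.T@np.linalg.solve(c["K"],[px[0],px[1],1]);return o+d*(z-o[2])/d[2]
def tri(a,b): return least_squares(lambda P:np.r_[proj("top",P)[0]-a,proj("side",P)[0]-b],[.5,.1,.1])
E
python3 - <<'E'
from h import *
for k,a,b in[("end",(223,209.5),(254,158.5)),("bowl",(323.4,172.2),(307.8,255.3))]:
    s=tri(a,b);print(k,s.x.round(4),s.fun.round(1))
print("bowl z.051",plane("top",(323.4,172.2),.051),plane("side",(307.8,255.3),.051))
print("glass",plane("top",(268.3,214.5),.057),"tin",plane("top",(270,146),.058))
def pts(p):
    H=Ro.from_euler('z',p[2]); S=H*Ro.from_euler('y',35,degrees=True)
    o=np.r_[p[0],p[1],0]+H.apply([-.045,0,.094])
    return S,o,(lambda q:o+S.apply(q))
obs=[((223,209.5),"top",(-.1045,0,.017)),((254,158.5),"side",(-.1045,0,.017))]
def f(p):
    S,o,g=pts(p);e=[]
    for px,n,q in obs: e+=list(proj(n,g(q))[0]-px)
    # trough lines: directions of y axis in top image
    for a,b in[((214,188),(239.4,190.4)),((216,164.6),(243,168))]:
        a,b=np.array(a),np.array(b); m=(a+b)/2; P=plane("top",m,.13); H=Ro.from_euler('z',p[2])
        u=proj("top",[P-H.apply([0,.03,0]),P+H.apply([0,.03,0])]);d=u[0]-u[1]
        e.append(26*(np.arctan2(d[1],d[0])-np.arctan2(*(b-a)[::-1])))
    # axis line: point at x=+.02 of scoop, handle in top px (229,169.5)-ish: perpendicular distance
    u=proj("top",[g((-.1,0,.017)),g((.03,0,.017))]);d=(u[1]-u[0])/np.linalg.norm(u[1]-u[0])
    q=np.array([228.2,171])-u[0];e.append(d[0]*q[1]-d[1]*q[0])
    return np.array(e)
s=least_squares(f,[.55,.15,0]);print("holder",s.x[:2],np.degrees(s.x[2]),f(s.x).round(1))
S,o,g=pts(s.x);print("scoop",o,"end",g((-.1045,0,.017)),"cup",g((.078,0,.022)))
# overlay
for n in C:
    im=cv2.imread(f"pics/{n}0.png");
    H=Ro.from_euler('z',s.x[2]);foot=[np.r_[s.x[:2],0]+H.apply([a,b,0]) for a,b in((-.065,-.045),(.065,-.045),(.065,.045),(-.065,.045))]
    k=4;c=(190,120) if n=="top" else(225,140)
    im=cv2.resize(im[c[1]:c[1]+140,c[0]:c[0]+170],None,fx=k,fy=k)
    w=lambda P:((proj(n,P)-c+.5)*k).astype(np.int32).reshape(-1,1,2)
    cv2.polylines(im,[w(foot)],True,(0,0,255),1);cv2.polylines(im,[w([g((-.1045,0,.017)),g((.1,0,.017))])],False,(0,255,255),1)
    cv2.imwrite(f"pics/ov_{n}.png",im)
a=cv2.imread("pics/ov_top.png");b=cv2.imread("pics/ov_side.png");cv2.imwrite("pics/ov.png",cv2.resize(np.hstack([a,b]),(800,330)))
E
```

```text
end [0.4202 0.1378 0.1468] [-0.2 -1.8 -1.6  0.3]
bowl [ 0.5497 -0.1786  0.0485] [-0.1 -1.1 -0.7  0.1]
bowl z.051 [ 0.54541559 -0.17829137  0.051     ] [ 0.55083872 -0.18205768  0.051     ]
glass [0.41075057 0.00067075 0.057     ] tin [ 0.63119122 -0.00888073  0.058     ]
holder [0.53971093 0.12124212] -5.284086154106088 [ 1.3 -2.7 -2.1 -6.7 -0.4 -1.2 -1. ]
scoop [0.49490217 0.12538635 0.094     ] end [0.41937392 0.13237174 0.16786432] cup [0.57108955 0.11834001 0.06728238]
```

View pics/ov.png

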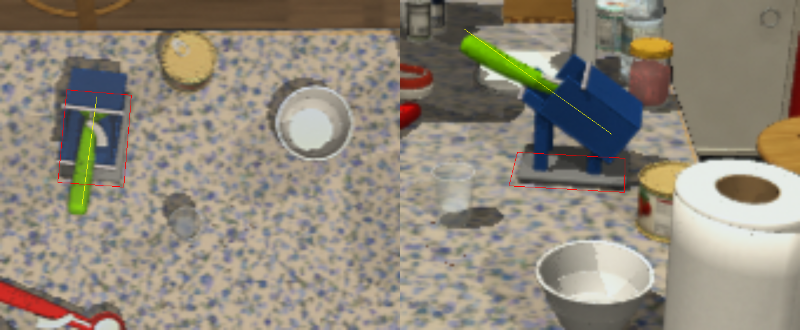

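```bash
python3 - <<'E'
from h import *
for k,n,p in[("FLb","side",(275,217)),("FRb","side",(322.5,219.7)),("BLt","side",(280.3,201.5)),("-x-y","top",(241.4,197)),("-x+y","top",(215.4,195)),("+x+y","top",(219,144.5)),("+x-y","top",(241,146))]: print(k,plane(n,p,0).round(4),plane(n,p,.01).round(4))
c=r.get_calibration("wrist");R=cv2.Rodrigues(c["rvec"])[0];s=r.get_state()
T=Ro.from_euler('xyz',s["eef_rot"],degrees=True).as_matrix()
o=-R.T@c["tvec"].reshape(3);print(T.T@(o-s["tcp_pos"]),"cam axes in tool cols",(T.T@R.T).round(3).tolist(),c["K"].tolist())
E
```

```text
FLb [0.4818 0.091  0.    ] [0.4818 0.0713 0.01  ]
FRb [0.6078 0.0791 0.    ] [0.6054 0.0596 0.01  ]
BLt [0.4963 0.1903 0.    ] [0.496  0.1687 0.01  ]
-x-y [0.4773 0.0844 0.    ] [0.4755 0.0843 0.01  ]
-x+y [0.4849 0.1681 0.    ] [0.4831 0.1675 0.01  ]
+x+y [0.6533 0.1561 0.    ] [0.6505 0.1556 0.01  ]
+x-y [0.6477 0.0841 0.    ] [0.645 0.084 0.01 ]
[0.08071306 0.0003346  0.01913089] cam axes in tool cols [[0.0, -0.956, -0.295], [1.0, 0.0, -0.001], [0.001, -0.295, 0.956]] [[325.77311120449446, 0.0, 284.55644044335077], [0.0, 325.77311120449446, 211.05221867621972], [0.0, 0.0, 1.0]]
```

The scoop seems to droop less steeply than 35°, so I'll check it with the wrist camera on the way in. First the arm moves to about (0.36, 0.30, 0.42).

Request:
{"name": "carry_out", "arguments": {"plan": [[[0.021,0.0234,-0.0013],[0,0,0],0],[[0.021,0.0234,-0.0013],[0,0,0],0],[[0.021,0.0234,-0.0013],[0,0,0],0],[[0.021,0.0234,-0.0013],[0,0,0],0],[[0.021,0.0234,-0.0013],[0,0,0],0],[[0.021,0.0234,-0.0013],[0,0,0],0],[[0.021,0.0234,-0.0013],[0,0,0],0],[[0.021,0.0234,-0.0013],[0,0,0],0],[[0.021,0.0234,-0.0013],[0,0,0],0],[[0.021,0.0234,-0.0013],[0,0,0],0],[[0.021,0.0234,-0.0013],[0,0,-6],0],[[0.021,0.0234,-0.0013],[0,0,-6.2],0]], "grip_force": 30}}

```text
time_s: 1.1
tcp_pos: [0.3619, 0.2997, 0.4202]
eef_rot: [180.0, 0.0, -5.0]
contact_force: [-0.1, 0.8, -0.2]
gripper_width: 0.0878
```

Request:
{"name": "carry_out", "arguments": {"plan": [[[0,0,0],[0,0,0],0],[[0,0,0],[0,0,0],0]]}}

```text
time_s: 1.27
tcp_pos: [0.3624, 0.3001, 0.4204]
eef_rot: [-180.0, -0.0, -5.5]
contact_force: [0.5, -0.1, -0.0]
gripper_width: 0.0877
```

```bash
python3 - <<'E'
from h import *
import pickle
c=r.get_calibration("wrist");im=r.capture("wrist");pickle.dump(c,open("cA.pkl","wb"));cv2.imwrite("pics/wA.png",im[:,:,::-1])
E
```

Request:
{"name": "carry_out", "arguments": {"plan": [[[0.003,0.028,0],[0,0,0],0],[[0.003,0.028,0],[0,0,0],0],[[0.003,0.028,0],[0,0,0],0],[[0.003,0.028,0],[0,0,0],0],[[0.003,0.028,0],[0,0,0],0],[[0.003,0.028,0],[0,0,0],0],[[0,0,0],[0,0,0],0],[[0,0,0],[0,0,0],0]]}}

```text
time_s: 1.98
tcp_pos: [0.3641, 0.1324, 0.4204]
eef_rot: [-180.0, -0.0, -5.4]
contact_force: [-0.1, 1.0, -0.2]
gripper_width: 0.0876
```

```bash
python3 - <<'E'
from h import *
import pickle
print(r.get_state()["tcp_pos"],r.get_state()["eef_rot"])
c=r.get_calibration("wrist");im=r.capture("wrist");pickle.dump(c,open("cB.pkl","wb"));cv2.imwrite("pics/wB.png",im[:,:,::-1])
a=cv2.imread("pics/wA.png");out=[]
for n,a in(("A",a),("B",im[:,:,::-1])):
    S=Ro.from_euler('zy',[-5.3,35],degrees=True);o=np.array([.5,.124,.094]);cc=pickle.load(open(f"c{n}.pkl","rb"))
    u=proj(None,[o+S.apply((-.1045,0,.017)),o+S.apply((.03,0,.017))],cc);print(n,u.round(1).tolist())
cv2.imwrite("pics/wAB.png",cv2.resize(np.hstack([cv2.imread("pics/wA.png"),im[:,:,::-1]]),(800,300)))
E
```

```text
[0.36411356 0.13235236 0.42035012] [-1.79969899e+02 -1.43410776e-02 -5.43976147e+00]
A [[516.7, 114.9], [483.4, -27.9]]
B [[274.3, 141.2], [278.4, -2.7]]
```

View pics/wAB.png

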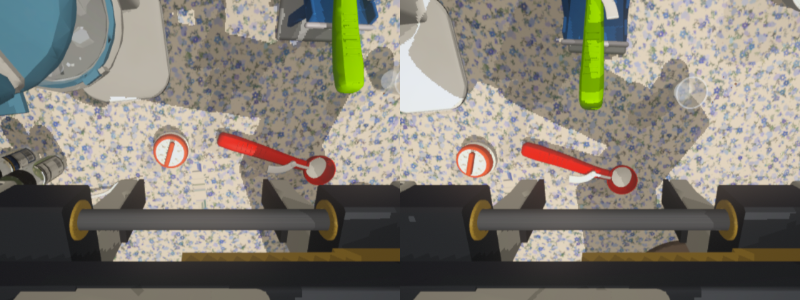

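Left is view A, right is view B. The handle end lies at full-resolution pixels A (490,126) and B (269,147), a few centimetres from the model in A. I'll fit the handle's axis from the green masks in all four views.

```bash
cat > fit.py <<'E'
from h import *
import pickle
def mid(f,side=False):
    im=cv2.imread(f).astype(int);b,g,rr=im[...,0],im[...,1],im[...,2]
    m=((g>100)&(g-rr>50)&(g-b>70)).astype(np.uint8)
    n,l,st,_=cv2.connectedComponentsWithStats(m);m=l==1+np.argmax(st[1:,4])
    y,x=np.nonzero(m);return x,y
views={"top":("pics/top0.png",C["top"]),"side":("pics/side0.png",C["side"]),"A":("pics/wA.png",pickle.load(open("cA.pkl","rb"))),"B":("pics/wB.png",pickle.load(open("cB.pkl","rb")))}
E
python3 - <<'E'
from fit import *
L={}
for k,(f,c) in views.items():
    x,y=mid(f);P=np.c_[x,y].astype(float);m=P.mean(0);d=np.linalg.svd(P-m,full_matrices=False)[2][0]
    if k=="side": d*=np.sign(-d[0]) 
    else: d*=np.sign(d[1])
    t=(P-m)@d; w=(P-m)@np.r_[-d[1],d[0]]
    # midline on central part
    bins=np.linspace(t.min()+.1*np.ptp(t),t.max()-.12*np.ptp(t),12);cs=[]
    for a,b in zip(bins,bins[1:]):
        s=(t>=a)&(t<b)
        if s.sum()>3: cs.append(((a+b)/2,(w[s].min()+w[s].max())/2,np.ptp(w[s])))
    cs=np.array(cs);q=np.polyfit(cs[:,0],cs[:,1],1)
    pts=[m+d*u+np.r_[-d[1],d[0]]*np.polyval(q,u) for u in(bins[0],bins[-1])]
    tip=m+d*(t.max()+.5)+np.r_[-d[1],d[0]]*np.polyval(q,t.max())
    L[k]=(pts,tip);print(k,len(x),np.round(pts,1).tolist(),tip.round(1),"w",cs[:,2].round(0).tolist(),"resid",np.abs(cs[:,1]-np.polyval(q,cs[:,0])).max().round(1))
# line: point E (end) and direction yaw,pitch
def solve(keys,tips=True):
    def f(p):
        E=p[:3];d=np.r_[np.cos(p[4])*np.cos(p[3]),np.cos(p[4])*np.sin(p[3]),-np.sin(p[4])];e=[]
        for k in keys:
            c=views[k][1];u=proj(None,[E,E+.12*d],c);v=(u[1]-u[0])/np.linalg.norm(u[1]-u[0])
            for q in L[k][0]: z=q-u[0];e.append(v[0]*z[1]-v[1]*z[0])
            e.append(.3*(u[0]-L[k][1])@v)
        return np.array(e)
    s=least_squares(f,[.42,.13,.15,-.09,.6]);return s
for ks in(["top","side","A","B"],["top","side"],["A","B"],["side","A","B"]):
    s=solve(ks);print(ks,s.x[:3].round(4),np.degrees(s.x[3:]).round(1),s.fun.round(1))
E
```

```text
top 160 [[227.1, 178.5], [222.7, 205.9]] [222.  210.7] w [3.0, 3.0, 5.0, 3.0, 3.0, 5.0, 5.0, 4.0, 5.0, 5.0, 5.0] resid 1.1
side 261 [[286.7, 174.7], [256.2, 159.3]] [251.1 156.7] w [2.0, 5.0, 6.0, 6.0, 6.0, 6.0, 7.0, 8.0, 7.0, 7.0, 7.0] resid 0.6
A 3176 [[487.2, 12.2], [496.2, 111.9]] [497.6 127.7] w [25.0, 23.0, 24.0, 24.0, 25.0, 25.0, 25.0, 26.0, 27.0, 26.0, 26.0] resid 0.4
B 2007 [[272.5, 63.6], [268.0, 133.6]] [267.3 144.9] w [25.0, 25.0, 26.0, 23.0, 25.0, 25.0, 25.0, 23.0, 23.0, 25.0, 29.0] resid 2.7
['top', 'side', 'A', 'B'] [0.4183 0.1394 0.1558] [-7.9 27.5] [-0.2  0.3  0.8 -0.2  1.3 -0.  -0.1  0.5  1.   0.2 -0.8 -1.2]
['top', 'side'] [0.4143 0.1394 0.1527] [-7.3 24.9] [-0.   0.   0.4  0.  -0.1 -0.3]
['A', 'B'] [0.4187 0.1399 0.1573] [-8.6 28.7] [-0.   0.   1.1  0.  -0.1 -1.2]
['side', 'A', 'B'] [0.4186 0.1394 0.1559] [-8.  27.6] [-0.3  1.4 -0.  -0.1  0.5  1.1  0.2 -0.7 -1.1]
```

All four views agree: the handle end is at (0.418, 0.139, 0.156), yaw -8°, slope about 28°. The scoop droops a little in the trough, and its cup is centred there. Next I tilt the tool to rpy (180,28,-8) and go to 80 mm short of the grasp.

Request:
{"name": "carry_out", "arguments": {"plan": [[[0,0,0],[0,0,2.6],0],[[0,0,0],[0,-7,0],0],[[0,0,0],[0,-7,0],0],[[0,0,0],[0,-7,0],0],[[0,0,0],[0,-7,0],0],[[0.0285,-0.0021,-0.0043],[0,0,0],0],[[0.0285,-0.0021,-0.0043],[0,0,0],0],[[0.0285,-0.0021,-0.0043],[0,0,0],0],[[0.0285,-0.0021,-0.0043],[0,0,0],0],[[0.0285,-0.0021,-0.0043],[0,0,0],0],[[0.0285,-0.0021,-0.0043],[0,0,0],0],[[0.0285,-0.0021,-0.0043],[0,0,0],0]]}}

```text
time_s: 3.03
tcp_pos: [0.5565, 0.1225, 0.3515]
eef_rot: [179.9, 28.1, -7.9]
contact_force: [0.7, 0.6, 0.8]
gripper_width: 0.0876
```

Request:
{"name": "carry_out", "arguments": {"plan": [[[0,0,0],[0,0,0],0],[[0,0,0],[0,0,0],0]]}}

```text
time_s: 3.2
tcp_pos: [0.556, 0.1223, 0.3505]
eef_rot: [179.8, 28.2, -8.0]
contact_force: [0.2, -0.7, -0.4]
gripper_width: 0.0875
```

```bash
python3 - <<'E'
from h import *
s=r.get_state();R=Ro.from_euler('xyz',s["eef_rot"],degrees=True)
d=np.array([.874,-.123,-.469]);E=np.array([.418,.139,.156])
print(s["joints"],s["tcp_pos"],s["eef_rot"])
G=s["tcp_pos"]+R.apply([0,0,.159]);print("to grasp, tool axes",R.inv().apply(E+.030*d-G).round(4),"axis in tool",R.inv().apply(d).round(3))
c=r.get_calibration("wrist");im=r.capture("wrist");print(proj(None,[E,E+.03*d,E+.12*d],c).round(0).tolist())
cv2.imwrite("pics/wC.png",im[:,:,::-1])
E
```

```text
[ 25.91147163  22.09872238  -1.22167537 -15.1282906  -90.72834965
  59.17102708] [0.55596398 0.12226069 0.35048798] [179.81554218  28.19055814  -8.01060216]
to grasp, tool axes [-0.0006  0.0019  0.078 ] axis in tool [ 0.999  0.    -0.004]
[[287.0, 267.0], [287.0, 229.0], [287.0, 95.0]]
```

View pics/wC.png

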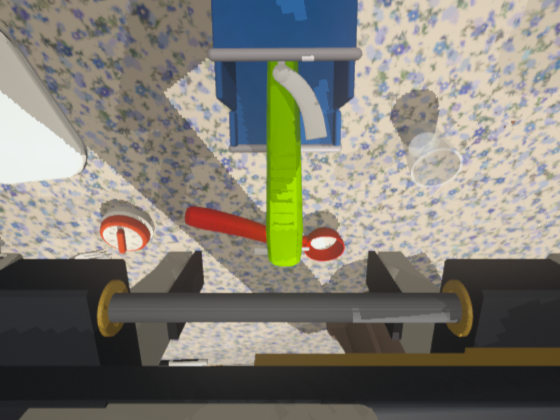

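The handle end is at (285,266), against a prediction of (287,267), and it lies centred between the fingers. I'll advance 78 mm and grip.

Request:
{"name": "carry_out", "arguments": {"plan": [[[0,0.0005,0.013],[0,0,0],0],[[0,0.0005,0.013],[0,0,0],0],[[0,0.0005,0.013],[0,0,0],0],[[0,0,0.013],[0,0,0],0],[[0,0,0.013],[0,0,0],0],[[0,0,0.013],[0,0,0],0],[[0,0,0],[0,0,0],0],[[0,0,0],[0,0,0],0]]}}

```text
time_s: 3.92
tcp_pos: [0.5178, 0.1252, 0.2849]
eef_rot: [180.0, 28.0, -7.8]
contact_force: [0.9, 0.2, 0.9]
gripper_width: 0.0875
```

Request:
{"name": "carry_out", "arguments": {"plan": [[[0,0,0],[0,0,0],255],[[0,0,0],[0,0,0],255],[[0,0,0],[0,0,0],255],[[0,0,0],[0,0,0],255],[[0,0,0],[0,0,0],255],[[0,0,0],[0,0,0],255],[[0,0,0],[0,0,0],255],[[0,0,0],[0,0,0],255],[[0,0,0],[0,0,0],255],[[0,0,0],[0,0,0],255]], "grip_force": 40}}

```text
time_s: 4.75
tcp_pos: [0.5183, 0.1245, 0.2843]
eef_rot: [180.0, 28.0, -7.9]
contact_force: [0.6, -0.2, 0.4]
gripper_width: 0.0262
```

The opening is 26 mm, which matches the handle. I'll steepen by 4° about the grasp point to centre the cup under the hood, then draw along the 35° slope.

Request:
{"name": "carry_out", "arguments": {"plan": [[[0.0055,0,0],[0,-2,0],255],[[0.0055,0,0],[0,-2,0],255],[[0,0,0],[0,0,0],255],[[-0.008,0.0003,-0.0004],[0,0,0],255],[[-0.008,0.0003,-0.0004],[0,0,0],255]]}}

```text
time_s: 5.17
tcp_pos: [0.5146, 0.1243, 0.2881]
eef_rot: [180.0, 31.9, -8.0]
contact_force: [2.3, -0.6, 0.6]
gripper_width: 0.0259
```

Request:
{"name": "carry_out", "arguments": {"plan": [[[-0.01,0.0004,-0.0005],[0,0,0],255],[[-0.01,0.0004,-0.0005],[0,0,0],255],[[-0.01,0.0004,-0.0005],[0,0,0],255],[[-0.01,0.0004,-0.0005],[0,0,0],255]]}}

```text
time_s: 5.5
tcp_pos: [0.4808, 0.1274, 0.3122]
eef_rot: [-180.0, 31.9, -7.9]
contact_force: [2.2, 0.6, -0.2]
gripper_width: 0.0258
```

Contact forces are small. I'll draw another 80 mm to get well clear.

Request:
{"name": "carry_out", "arguments": {"plan": [[[-0.012,0.0004,-0.0006],[0,0,0],255],[[-0.012,0.0004,-0.0006],[0,0,0],255],[[-0.012,0.0004,-0.0006],[0,0,0],255],[[-0.012,0.0004,-0.0006],[0,0,0],255],[[-0.012,0.0004,-0.0006],[0,0,0],255],[[-0.012,0.0004,-0.0006],[0,0,0],255],[[-0.012,0.0004,-0.0006],[0,0,0],255],[[0,0,0],[0,0,0],255],[[0,0,0],[0,0,0],255],[[0,0,0],[0,0,0],255]]}}

```text
time_s: 6.33
tcp_pos: [0.4131, 0.1341, 0.3591]
eef_rot: [-180.0, 32.0, -7.9]
contact_force: [-0.7, -0.6, -0.8]
gripper_width: 0.026
```

```bash
python3 - <<'E'
from h import *
s=r.get_state();print(s["joints"].round(1))
a=r.capture("side")[:,:,::-1];b=r.capture("wrist")[:,:,::-1]
cv2.imwrite("pics/d.png",np.hstack([cv2.resize(a[100:260,180:340],(400,400)),cv2.resize(b,(400,300),).repeat(1,0) if 0 else cv2.copyMakeBorder(cv2.resize(b,(400,300)),0,100,0,0,0)]))
E
```

```text
[ 32.8  10.7 -15.1 -20.2 -89.6  54.1]
```

View pics/d.png

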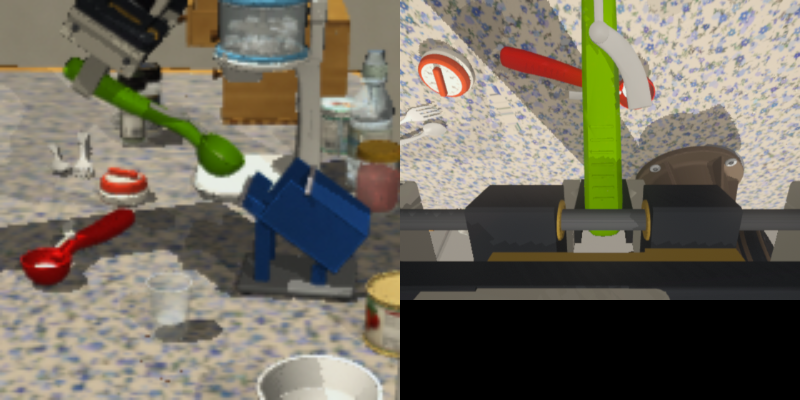

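The scoop is out and clear of the holder: in the side view the cup is at crop (220,155) and the holder mouth at (265,180). I'll raise it and swing it over to the bowl's side, then level it there.

Request:
{"name": "carry_out", "arguments": {"plan": [[[0.0018,0.0287,-0.0047],[0,0,0],255],[[0.0018,0.0287,-0.0047],[0,0,0],255],[[0.0018,0.0287,-0.0047],[0,0,0],255],[[0.0018,0.0287,-0.0047],[0,0,0],255],[[0.0018,0.0287,-0.0047],[0,0,0],255],[[0.0018,0.0287,-0.0047],[0,0,0],255],[[0.0018,0.0287,-0.0047],[0,0,0],255],[[0.0018,0.0287,-0.0047],[0,0,0],255],[[0.0018,0.0287,-0.0047],[0,0,0],255],[[0.0018,0.0287,-0.0047],[0,0,0],255],[[0,0,0],[0,0,0],255]]}}

```text
time_s: 7.35
tcp_pos: [0.4135, -0.1592, 0.3892]
eef_rot: [179.9, 32.1, -8.1]
contact_force: [-0.3, 0.0, -1.0]
gripper_width: 0.0254
```

Request:
{"name": "carry_out", "arguments": {"plan": [[[0,0,0],[0,4,0],255],[[0,0,0],[0,4,0],255],[[0,0,0],[0,4,0],255],[[0,0,0],[0,4,0],255],[[0,0,0],[0,4,0],255],[[0,0,0],[0,4,0],255],[[0,0,0],[0,4,0],255],[[0,0,0],[0,4,0],255],[[0,0,0],[0,0,0],255],[[0,0,0],[0,0,0],255],[[0,0,0],[0,0,0],255]]}}

```text
time_s: 8.27
tcp_pos: [0.4135, -0.1557, 0.3892]
eef_rot: [180.0, 0.2, -7.9]
contact_force: [0.2, 0.5, -0.6]
gripper_width: 0.0258
```

```bash
python3 - <<'E'
from h import *
s=r.get_state();print(s["joints"].round(1),s["tcp_pos"],s["eef_rot"])
R=Ro.from_euler('xyz',s["eef_rot"],degrees=True)
cup=s["tcp_pos"]+R.apply([.1525,0,.154]);print("cup",cup)
a=r.capture("side")[:,:,::-1];b=r.capture("top")[:,:,::-1]
cv2.imwrite("pics/s1.png",a);cv2.imwrite("pics/t1.png",b)
print(proj("side",cup),proj("top",cup))
cv2.imwrite("pics/e.png",np.hstack([cv2.resize(a[120:320,200:400],(400,400),interpolation=2),cv2.resize(b[120:270,250:400],(400,400),interpolation=2)]))
E
```

```text
[  5.1  -1.3 -28.4  -0.  -63.1  77. ] [ 0.41353335 -0.15570354  0.38921334] [ 1.79990872e+02  1.66393006e-01 -7.92435099e+00]
cup [ 0.56413015 -0.17669059  0.23477111]
[[318.93061525 170.77862165]] [[331.28864699 151.88313937]]
```

View pics/e.png

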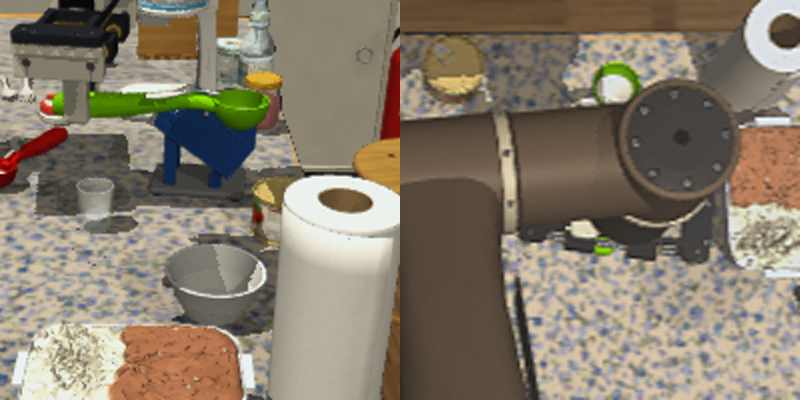

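The cup shows in the top view at (331,152) and in the side view at about (321,168). Both agree with the computed cup position, and the scoop is level with its hollow up. The last shift is -16 mm in x, -3 mm in y and -78 mm in height.

Request:
{"name": "carry_out", "arguments": {"plan": [[[-0.0026,0.0009,0.01],[0,0,0],255],[[-0.0026,0.0009,0.01],[0,0,0],255],[[-0.0026,0.0009,0.01],[0,0,0],255],[[-0.0026,0.0009,0.01],[0,0,0],255],[[-0.0026,0.0009,0.01],[0,0,0],255],[[-0.0026,0.0009,0.01],[0,0,0],255],[[0,0,0.01],[0,0,0],255],[[0,0,0.008],[0,0,0],255],[[0,0,0],[0,0,0],255],[[0,0,0],[0,0,0],255],[[0,0,0],[0,0,0],255],[[0,0,0],[0,0,0],255]]}}

```text
time_s: 9.37
tcp_pos: [0.3975, -0.1589, 0.3118]
eef_rot: [-180.0, -0.0, -7.9]
contact_force: [-0.1, -0.5, -0.3]
gripper_width: 0.0258
```

Request:
{"name": "carry_out", "arguments": {"plan": [[[0,0,0],[0,0,0],255],[[0,0,0],[0,0,0],255],[[0,0,0],[0,0,0],255],[[0,0,0],[0,0,0],255]]}}

```text
time_s: 9.7
tcp_pos: [0.3972, -0.1589, 0.3116]
eef_rot: [-180.0, -0.0, -7.9]
contact_force: [-1.2, -0.8, -1.5]
gripper_width: 0.0254
```

```bash
python3 - <<'E'
from h import *
s=r.get_state();print(np.abs(s["qd"]).max(),s["tcp_pos"],s["eef_rot"])
R=Ro.from_euler('xyz',s["eef_rot"],degrees=True)
cup=s["tcp_pos"]+R.apply([.1525,0,.154]);print("cup",cup)
a=r.capture("side")[:,:,::-1];b=r.capture("top")[:,:,::-1]
cv2.imwrite("pics/s2.png",a);cv2.imwrite("pics/t2.png",b)
print(proj("side",cup),proj("top",cup))
cv2.imwrite("pics/f.png",np.hstack([cv2.resize(a[150:300,230:380],(400,400),interpolation=2),cv2.resize(b[120:220,280:380],(400,400),interpolation=2)]))
E
```

```text
0.11789158784593784 [ 0.39723815 -0.15893759  0.31160088] [-1.79995048e+02 -2.26409649e-02 -7.91967884e+00]
cup [ 0.54834573 -0.17994496  0.15766115]
[[308.857141   208.15699606]] [[328.72537914 163.50727823]]
```

View pics/f.png

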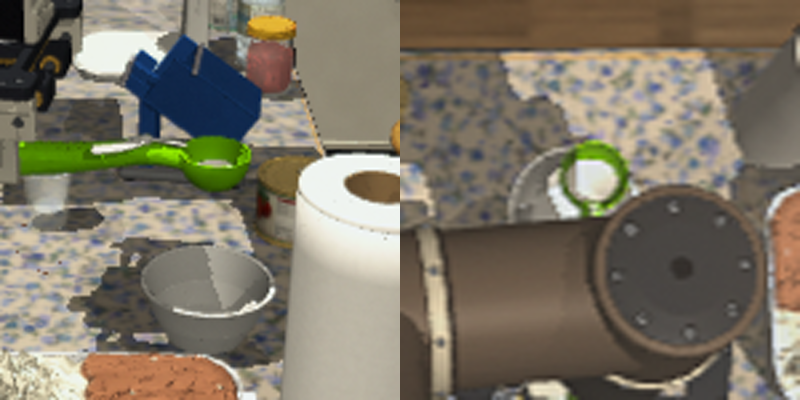

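In the side view the cup is at about (311,207), level and above the bowl rim centre at (308,255). In the top view it is at about (328,164), the predicted place above the bowl. The bowl hasn't moved, so I'm handing in.

```bash
python3 -c "
from plant import r
r.close_job();s=r.get_state();print(s['time_s'],s['tcp_pos'],s['gripper_width'],s['contact_force'])"
```

```text
the job is handed in; nothing more can be done
the job is handed in; nothing more can be done
```

I drew the green scoop out of its holder along the slope, levelled it beside the bowl, and handed the job in at about 10 s with the gripper still holding it at 40 N. No verdict was reported.

**Last checks, just before handing in:**
- **Cup position:** computed at (0.548, -0.180, 0.158) m. The bowl's middle measures about (0.548, -0.180), so the cup is over it, with its centre about 107 mm above the rim. The side view suggests the cup may sit about 5 mm further out in x, well inside the 35 mm limit.
- **Level and still:** the tool points straight down within 0.1°, the pictures show the scoop level with its hollow up, and joint speeds were about 0.1 °/s.
- **Grip:** the fingers are 25–26 mm apart on the handle, and the measured outside force stays under about 2.5 N.
- **Surroundings:** the bowl's rim centre is at the same pixels as at the start. The other things I could see look undisturbed, though the arm hid some of them in the last top view.

**Disagreements:** the scoop sat in the holder at about 28° instead of the stated 35°, and about 3° off in yaw. I gripped it as measured. The two cameras put the bowl's x about 5 mm apart, so I used the middle value.

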